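# Prime the turntable lubricator

## Task

Prime the welding turntable's grease line: with closed fingertips, press the blue cap of the hand lubricator all the way down and let it come all the way up, again and again, until that pump's indicator pin stands fully out with its whole green band showing; then let the cap come up and move clear. Only push on the cap, without ramming it or gripping it, and do not touch the pins: the pump must raise its pin. Leave the pump with the orange cap and everything else on the table alone.

Things in the scene. Friction and masses are not known exactly. Their poses are not given: they have to be found in the camera images.
- blue_pump: hand lubricator (grease pump) with the blue cap, the one to work: a grey metal block bolted to the table, 66 x 135 mm on an 86 x 165 mm foot plate, 80 mm tall, with a plain blue plate on its front (-x) face. Origin: centre of its underside; x and y axes level, long side along its y. The plunger axis stands at y = +37.5 mm, the indicator pin's at y = -37.5 mm, both at x = 0. It cannot move
- blue_plunger (a joint): travel in m of the upright spring plunger of the blue pump: 0 fully up, 0.020 fully down. Its spring pushes back with 5 N at the top and about 10 N at the bottom (up to 13 N while it lifts the pin) and brings it up by itself in about 0.3 s or less. A stroke counts for a notch only if it goes nearly the full 20 mm down (at least 17) and the plunger is then let up all the way (to under 1 mm)
- blue_cap: the blue flat-topped round cap on the plunger of the blue pump, 44 mm across, 16 mm thick; origin at the centre of its underside; the upright steel stem and spring are below it
- blue_cap_top (a point): centre of the top face of the blue cap: 128 mm above the table when up, 108 mm when fully pressed
- blue_pin (a joint): how far in m the indicator pin of the blue pump has come out: 0 sunk (its top 2 mm above its black bezel), 0.040 fully out. Full strokes raise it in notches of 8 mm (0.008, 0.016, 0.024, 0.032, 0.040; the first stroke lifts it 2 to 14 mm to one of these), and it stays up by friction. From the start, where it stands anywhere from 0 to 0.012, it takes about 3 to 5 full strokes; more strokes after 0.040 do nothing
- blue_pin_rod: the indicator pin of the blue pump: white rod 14 mm across, with an 8 mm green band at its foot, all of which shows only when it is fully out; origin at the centre of its top, 75 mm from the plunger's axis; top 88 mm above the table when sunk, 128 mm when fully out
- blue_pin_top (a point): centre of the top of the indicator pin of the blue pump
- orange_pump: hand lubricator with the orange cap, otherwise identical; to be left alone: a grey metal block bolted to the table, 66 x 135 mm on an 86 x 165 mm foot plate, 80 mm tall, with a plain orange plate on its front (-x) face. Origin: centre of its underside; x and y axes level, long side along its y. The plunger axis stands at y = +37.5 mm, the indicator pin's at y = -37.5 mm, both at x = 0. It cannot move
- orange_plunger (a joint): travel in m of the upright spring plunger of the orange pump: 0 fully up, 0.020 fully down. Its spring pushes back with 5 N at the top and about 10 N at the bottom (up to 13 N while it lifts the pin) and brings it up by itself in about 0.3 s or less. A stroke counts for a notch only if it goes nearly the full 20 mm down (at least 17) and the plunger is then let up all the way (to under 1 mm)
- orange_cap: the orange flat-topped round cap on the plunger of the orange pump, 44 mm across, 16 mm thick; origin at the centre of its underside; the upright steel stem and spring are below it
- orange_cap_top (a point): centre of the top face of the orange cap: 128 mm above the table when up, 108 mm when fully pressed
- orange_pin (a joint): how far in m the indicator pin of the orange pump has come out: 0 sunk (its top 2 mm above its black bezel), 0.040 fully out. Full strokes raise it in notches of 8 mm (0.008, 0.016, 0.024, 0.032, 0.040; the first stroke lifts it 2 to 14 mm to one of these), and it stays up by friction. From the start, where it stands anywhere from 0 to 0.012, it takes about 3 to 5 full strokes; more strokes after 0.040 do nothing
- orange_pin_rod: the indicator pin of the orange pump: white rod 14 mm across, with an 8 mm green band at its foot, all of which shows only when it is fully out; origin at the centre of its top, 75 mm from the plunger's axis; top 88 mm above the table when sunk, 128 mm when fully out
- orange_pin_top (a point): centre of the top of the indicator pin of the orange pump
- pliers: bystander: combination pliers with orange handles, 165 mm long, lying flat; origin at its underside
- wire_brush: bystander: wire brush with a handle, lying flat; origin at its underside
- hammer: bystander: hammer, lying flat; origin at its underside
- paste_jar: bystander: jar of paste, 64 mm across and 75 mm tall, black cap, standing; origin at its underside
- bracket: bystander: blue sheet-steel U bracket, 50 x 80 x 65 mm, standing; origin at its underside
- magnet: bystander: red T-shaped welding magnet, 90 mm long, 16 mm thick, lying flat; origin at its underside
- branch: bystander: branch-like sculpture of bent 10 mm steel bar, about 150 mm long, 55 mm tall; origin at its underside
Things that resemble listed ones, but are neither listed nor needed, are in the scene too. What is shaped like the blue_pump but brown or red is not meant.

How it is judged:
On the way, in this order (a step that is already met when the one before it is completed fails the run):
1. the blue cap has been pressed nearly all the way down (value of joint blue_plunger above 0.016 m).
2. the blue pump's pin is fully out and its cap is up again (value of joint blue_pin above 0.037 m and value of joint blue_plunger below 0.002 m), for 0.2 s.
At the end, for the whole second after the job is handed in: The blue pump's pin is out at least 37 of its 40 mm, both caps are up (within 2 mm), the orange pump's pin is within 4 mm of where it was, and no bystander has moved over 20 mm (all of step 2 and value of joint orange_plunger below 0.002 m and distance of orange_pin_top from where it was at the start of the episode below 0.004 m and not (distance of pliers from where it was at the start of the episode above 0.02 m) and not (distance of wire_brush from where it was at the start of the episode above 0.02 m) and not (distance of hammer from where it was at the start of the episode above 0.02 m) and not (distance of paste_jar from where it was at the start of the episode above 0.02 m) and not (distance of bracket from where it was at the start of the episode above 0.02 m) and not (distance of magnet from where it was at the start of the episode above 0.02 m) and not (distance of branch from where it was at the start of the episode above 0.02 m)); the robot touches nothing.
It fails at once if the orange pump is worked (cap pressed over 5 mm, or its pin moved over 4 mm) (value of joint orange_plunger above 0.005 m or distance of orange_pin_top from where it was at the start of the episode above 0.004 m).
It fails at once if a pin is touched by the robot (over 1 N) (contact force between any of the arm, the fingers and blue_pin_rod above 1 N or contact force between any of the arm, the fingers and orange_pin_rod above 1 N).
It fails at once if the cap is gripped: the grasp point between the fingers goes down around it ((horizontal distance between the grasp point and blue_cap_top below 0.018 m and z of the grasp point in the frame of blue_cap_top below 0.003 m) or (horizontal distance between the grasp point and orange_cap_top below 0.018 m and z of the grasp point in the frame of orange_cap_top below 0.003 m)).
It fails at once if the blue cap is rammed (over 80 N) (contact force between anything else and blue_cap above 80 N).
It fails at once if a bystander is moved or lifted over 20 mm (distance of any of pliers, wire_brush, hammer, paste_jar, bracket, magnet, branch from where it was at the start of the episode above 0.02 m).
It also fails if it takes over 51 s, if anything falls off the work surface, if the arm or the gripper's body presses on something with over 40 N, if the wrist force passes 120 N, or if a joint passes its speed limit or range.

## Robot

A 7-joint arm with a two-finger parallel gripper is mounted at the origin on the work surface. World frame = base frame: x ahead of the robot, y to its left, z up, the work surface at z = 0. Lengths are in m, angles in rad, forces in N, time in s.
With the tool pointing down it reaches from about 0.4 to 0.85 m from the base axis. Payload 10.4 kg.
Tool frame: the origin (TCP) lies at the very end of the fingers, on their centre line; the grasp point (between the pads) lies 19 mm behind it (manip.grip_point_offset is the z of the grasp point in the tool frame, in m); z points along the fingers, y is the direction in which the jaws open and shut (so a half turn about z gives the same grasp; the last joint's range is limited). The gripper opens to 85 mm and grips with 20 to 120 N. Pads are 22 mm wide; open, the fingers measure 114 mm over their backs; the gripper's body (76 mm by 85 mm) begins 54 mm behind the grasp point. The pads swing forward as they close: fully open they stand 13 mm farther back than shut.
Start: joints at [1.255, 0.332, -0.065, 1.46, 0.022, 1.35, -0.088], TCP at [0.18, -0.598, 0.231] pointing down, gripper open.
Joint ranges: [-2.6, 2.6], [-0.5, 2.12], [-1.47, 1.34], [0.16, 2.42], [-1.27, 4.41], [0.06, 2.06], [-2.6, 2.6]. Speed limits (rad/s): [2.22, 2.22, 2.79, 2.79, 3.14, 3.14, 3.14].

## Interface

Orientations are given as a unit quaternion [x, y, z, w].
In Python, from workcell import manip, camera, get_calibration, hand_in gives the robot as it stands.
- The arm moves only by the shell command python3 -m pendant 'ROWS' [FORCE]. ROWS is JSON, a list of rows, each a list of 5 numbers: the shift along the tool's x, y, z in units of 40 mm (1.0 is 40 mm), then the turn about the tool's z in units of 6 degrees (1.0 is 6 degrees), then the closure, from 0 (fully open) to 1 (shut). A call has 1 to 5 rows; each row is the pose to reach, as a shift and turn from the pose commanded when the call began, along the tool's axes at that moment; what a row does not reach only later rows make up. A row lasts 1/8 s, in which the tool goes at most 62.5 mm and 10.7 degrees, less where a joint would pass 70% of its speed; a pose out of reach is approached as far as the arm can. A call with a gripper value outside its range is refused whole. The fingers move at their own pace and stop on an object; FORCE is the grip in N (left out, the last holds). Time passes only in rows, so rows that repeat a pose let the fingers close. It gives the time, the measured TCP pose, the force and the opening at its end, in the units of the state.
- manip.get_obs(): the state, without advancing time (a new reading comes with each control period).
- camera(name): name is "scene" or "top"; returns (picture, depth): 384x512x3 uint8, red, green, blue; 384x512 float32, m along the optical axis (not along the pixel's ray), 0 where there is no reading.
- get_calibration(name): a dict with "vfov" (degrees; the focal length in pixels is half the picture's height over the tangent of half this angle, whatever the lens; pixels are square), "cx", "cy" (the principal point, pixels), "position" and "rotation" of the camera in the world. Camera axes: x right, y down, z forward; pixel columns grow to the right and rows downward; lengths in m; the calibration is good to about 2 mm. A picture is of the moment at which its call begins. get_calibration takes no time and is no camera call.
- hand_in(): hands the job in, once; it reports no verdict.
The state is a dict: "clock": time; "joint_pos": joint angles; "joint_velocities": joint speeds; "tau": joint torques, N m; "position": TCP position; "ee_rot": TCP orientation; "ft_force": force on the tool from outside, world axes, zero at the start; "torque": the same for the moment, N m; "grip_width": opening from 0.0 (shut) to 1.0 (fully open).
Only numpy, scipy, OpenCV 4.12 (cv2) and the standard library are available. Lean on these libraries where they do the work, as an engineer would, in place of code of your own. Each camera call takes 0.05 s, during which the arm holds its last target.

## Working session

There is one attempt and no reset: what is moved stays moved. The work goes in short steps, Python scripts to look and compute and a shell command to move; the robot and the scene stay as the last step left them, time stands still between calls to the robot, and variables do not carry over. Pictures are saved under pics/ and viewed, and the job is handed in when it is done.

```bash
mkdir -p pics; ls; python3 - <<'E'
from workcell import manip, camera, get_calibration
import cv2, numpy as np
o=manip.get_obs(); print(o['clock'],o['position'],o['ee_rot'],o['grip_width'],manip.grip_point_offset)
for n in ['scene','top']:
    p,d=camera(n); cv2.imwrite(f'pics/{n}0.png',p[:,:,::-1]); np.save(f'pics/{n}0.npy',d); print(get_calibration(n))
E
```

```text
pics
0.0 [ 0.18027426 -0.59801329  0.23047346] [ 9.89298620e-01  1.45902948e-01 -1.35610581e-04 -7.42385769e-04] 0.9989384013344419 -0.0187
{'vfov': 52.102363666215915, 'cx': 249.83384152828495, 'cy': 186.54141927060692, 'position': array([1.32033566, 0.31022442, 0.99857075]), 'rotation': array([ 0.52108563,  0.76899592, -0.3121671 , -0.1991651 ])}
{'vfov': 49.518120511635196, 'cx': 263.8899708885625, 'cy': 191.7355386782199, 'position': array([ 0.31879061, -0.02097694,  1.63302719]), 'rotation': array([ 0.70856303, -0.70191653,  0.05336275, -0.04903094])}
```

View pics/scene0.png

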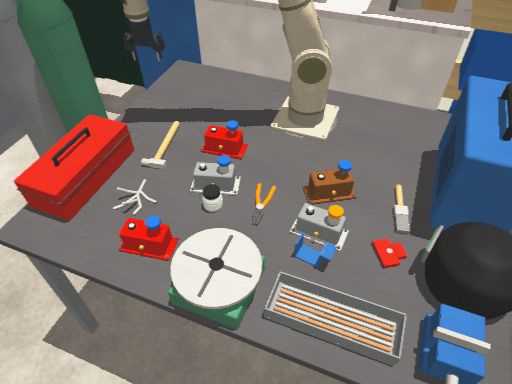

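View pics/top0.png

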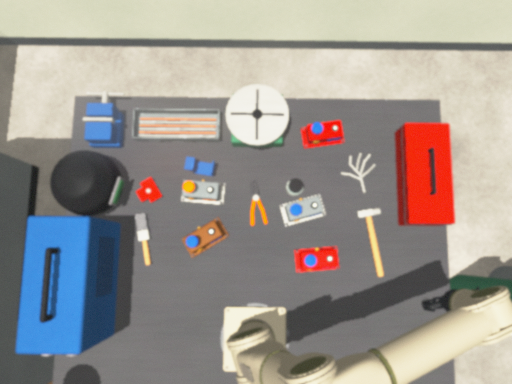

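Several things have a blue cap. In the scene picture they are the red pumps at (232,126) and (152,222), the brown pump at (345,167) and the grey pump at (224,162). The grey pump at (336,212) has an orange cap. By the description, the target is the grey pump with the blue cap, at scene (224,162) and top (297,209). I'll check that in a close crop.

```bash
cat > h.py <<'E'
import numpy as np, cv2
from scipy.spatial.transform import Rotation as R
from workcell import manip, camera, get_calibration
def f(c): return 192/np.tan(np.radians(c['vfov'])/2)
def ray(n,u,v,z):
    c=get_calibration(n); d=R.from_quat(c['rotation']).apply([(u-c['cx'])/f(c),(v-c['cy'])/f(c),1]); p=np.array(c['position']); return p+d*(z-p[2])/d[2]
def proj(n,P):
    c=get_calibration(n); q=R.from_quat(c['rotation']).inv().apply(np.array(P)-c['position']); return q[...,:2]/q[...,2:]*f(c)+[c['cx'],c['cy']]
def cloud(n,D):
    c=get_calibration(n); v,u=np.mgrid[:384,:512]; q=np.stack([(u-c['cx'])/f(c)*D,(v-c['cy'])/f(c)*D,D],-1)
    return R.from_quat(c['rotation']).apply(q.reshape(-1,3)).reshape(384,512,3)+c['position']
E
python3 - <<'E'
from h import *
a=cv2.imread('pics/scene0.png');b=cv2.imread('pics/top0.png')
A=cv2.resize(a[140:215,180:255],(400,400),interpolation=cv2.INTER_CUBIC);B=cv2.resize(b[175:240,265:330],(400,400),interpolation=cv2.INTER_CUBIC)
cv2.imwrite('pics/crop0.png',np.hstack([A,B]))
for n,im,(x0,y0,x1,y1) in [('scene',a,(210,150,238,172)),('top',b,(285,198,310,222))]:
    h=cv2.cvtColor(im,cv2.COLOR_BGR2HSV); m=(h[...,0]>95)&(h[...,0]<130)&(h[...,1]>150)
    P=cloud(n,np.load(f'pics/{n}0.npy')); mm=np.zeros_like(m); mm[y0:y1,x0:x1]=m[y0:y1,x0:x1]
    t=mm&(P[...,2]>.118); v,u=np.nonzero(t); q=P[t]; print(n,t.sum(),u.mean(),v.mean(),q.mean(0),(q.max(0)+q.min(0))/2,ray(n,u.mean(),v.mean(),.128))
E
```

```text
scene 105 223.52380952380952 160.31428571428572 [ 0.48277378 -0.1423271   0.12634673] [ 0.48032389 -0.14324676  0.1246068 ] [ 0.48442061 -0.14144413  0.128     ]
top 80 295.625 209.4 [ 0.47483341 -0.1451254   0.12770455] [ 0.47475724 -0.14497457  0.12715585] [ 0.47479652 -0.14510356  0.128     ]
```

View pics/crop0.png

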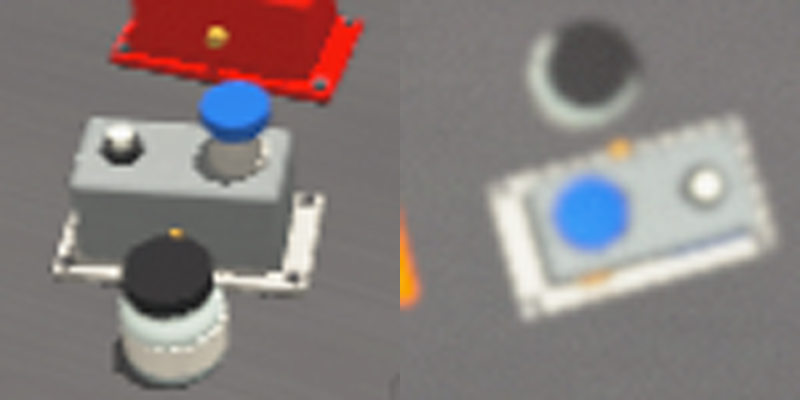

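The crop shows a grey block with a blue cap, a white pin in a black bezel and a blue strip on its front edge, so this is the blue pump. The cap is at top (296,209), which gives about (0.475,-0.145). The pin is at top (315,205) and the paste jar stands beside the block. I'll refine the cap position and work out the shift.

```bash
cat >> h.py <<'E'
def shift(T):
    o=manip.get_obs(); r=R.from_quat(o['ee_rot']); print('t',round(o['clock'],2),'pos',o['position'].round(4),'units',(r.inv().apply(np.array(T)-o['position'])/.04).round(3),'axis',r.as_matrix()[:,2].round(4),'F',np.round(o['ft_force'],1),'grip',round(o['grip_width'],3))
E
python3 - <<'E'
from h import *
for n,(x0,y0,x1,y1) in [('scene',(210,150,238,172)),('top',(285,198,310,222))]:
    im=cv2.imread(f'pics/{n}0.png');h=cv2.cvtColor(im,cv2.COLOR_BGR2HSV); m=(h[...,0]>95)&(h[...,0]<130)&(h[...,1]>150)
    P=cloud(n,np.load(f'pics/{n}0.npy'));mm=np.zeros_like(m); mm[y0:y1,x0:x1]=m[y0:y1,x0:x1]
    for zt in (.122,.125,.127):
        q=P[mm&(P[...,2]>zt)]; print(n,zt,len(q),q.mean(0).round(4))
print('pin',ray('top',314.6,205,.09))
shift([.475,-.1445,.18])
E
```

```text
scene 0.122 95 [ 0.4817 -0.1432  0.127 ]
scene 0.125 81 [ 0.4804 -0.1442  0.1276]
scene 0.127 50 [ 0.4803 -0.1443  0.1284]
top 0.122 77 [ 0.4746 -0.1449  0.128 ]
top 0.125 67 [ 0.475  -0.1447  0.1286]
top 0.127 43 [ 0.4745 -0.146   0.13  ]
pin [ 0.49590952 -0.21911379  0.09      ]
t 0.1 pos [ 0.1803 -0.5981  0.2306] units [10.327 -8.729  1.275] axis [-4.0e-04  1.2e-03 -1.0e+00] F [ 0.3 -0.6 -0.3] grip 0.998
```

```bash
python3 -m pendant '[[1,-0.84,0.1,0,1],[2,-1.68,0.2,0,1],[3.1,-2.6,0.3,0,1],[4.2,-3.5,0.4,0,1],[5.2,-4.37,0.5,0,1]]' 20; python3 -c "
from h import *
shift([.477,-.1445,.18])"
```

```text
clock: 0.72
position: [0.33, -0.3691, 0.211]
ee_rot: [0.989, 0.146, -0.0, -0.0]
ft_force: [1.1, 0.2, -0.4]
grip_width: -0.0
t 0.72 pos [ 0.33   -0.3691  0.211 ] units [ 5.143 -4.311  0.775] axis [-2.e-04  0.e+00 -1.e+00] F [ 1.1  0.2 -0.4] grip -0.0
```

```bash
python3 -m pendant '[[1.1,-0.92,0.1,0,1],[2.2,-1.84,0.2,0,1],[3.3,-2.76,0.3,0,1],[4.4,-3.68,0.4,0,1],[5.15,-4.34,0.5,0,1]]'; python3 -m pendant '[[0,0,0,0,1],[0,0,0,0,1]]'; python3 - <<'E'
from h import *
shift([.477,-.1445,.128])
p,d=camera('scene');t,_=camera('top')
A=cv2.resize(p[110:220,170:280],(400,400),interpolation=cv2.INTER_CUBIC);B=cv2.resize(t[165:265,245:345],(400,400),interpolation=cv2.INTER_CUBIC)
cv2.imwrite('pics/above.png',np.hstack([A,B])[:,:,::-1])
E
```

```text
clock: 1.35
position: [0.4772, -0.1427, 0.1911]
ee_rot: [0.989, 0.147, 0.0, -0.0]
ft_force: [-0.2, -0.5, -0.1]
grip_width: -0.002
clock: 1.6
position: [0.4758, -0.1461, 0.191]
ee_rot: [0.989, 0.146, -0.0, 0.0]
ft_force: [-0.5, -0.3, -0.6]
grip_width: -0.005
t 1.6 pos [ 0.4758 -0.1461  0.191 ] units [ 0.042 -0.029  1.576] axis [-7.e-04 -2.e-04 -1.e+00] F [-0.5 -0.3 -0.6] grip -0.005
```

View pics/above.png

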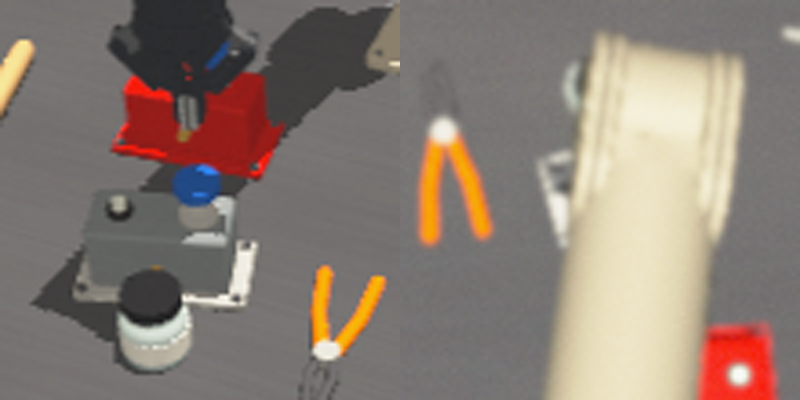

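The closed fingertips hang over the blue cap at crop (197,185), and the pin is well clear. I'll descend gently.

```bash
python3 -m pendant '[[0,0,0.5,0,1],[0,0,1.0,0,1],[0,0,1.35,0,1],[0,0,1.45,0,1],[0,0,1.45,0,1]]';  python3 -m pendant '[[0,0,0.15,0,1],[0,0,0.3,0,1],[0,0,0.45,0,1],[0,0,0.55,0,1],[0,0,0.55,0,1]]'; python3 -c "
from h import *
shift([.477,-.1445,.108])"
```

```text
clock: 2.33
position: [0.4763, -0.1456, 0.1336]
ee_rot: [0.989, 0.146, 0.0, 0.0]
ft_force: [-0.0, -1.0, 0.9]
grip_width: -0.0
clock: 2.95
position: [0.477, -0.1456, 0.112]
ee_rot: [0.989, 0.146, 0.001, 0.001]
ft_force: [-1.1, 0.0, 9.6]
grip_width: -0.002
t 2.95 pos [ 0.477  -0.1456  0.112 ] units [ 0.009 -0.026  0.101] axis [ 1.5e-03 -8.0e-04 -1.0e+00] F [-1.1  0.   9.6] grip -0.002
```

```bash
python3 -m pendant '[[0,0,0.06,0,1],[0,0,0.12,0,1],[0,0,0.12,0,1]]'; python3 -m pendant '[[0,0,0.04,0,1],[0,0,0.04,0,1]]'
```

```text
clock: 3.32
position: [0.477, -0.1456, 0.108]
ee_rot: [0.989, 0.146, 0.001, 0.001]
ft_force: [-4.5, 1.2, 17.4]
grip_width: 0.002
clock: 3.58
position: [0.4771, -0.1457, 0.1079]
ee_rot: [0.989, 0.146, 0.001, 0.001]
ft_force: [-13.1, 2.4, 34.7]
grip_width: 0.003
```

Bottom stop reached at z = 0.108, where the force rises. Now I let it up.

```bash
python3 -m pendant '[[0,0,-0.3,0,1],[0,0,-0.75,0,1],[0,0,-0.75,0,1],[0,0,-0.75,0,1]]'; python3 - <<'E'
from h import *
shift([.477,-.1445,.128])
p,d=camera('scene')
cv2.imwrite('pics/s1.png',cv2.resize(p[140:200,180:260],(800,600),interpolation=cv2.INTER_CUBIC)[:,:,::-1])
E
```

```text
clock: 4.08
position: [0.4757, -0.1453, 0.1343]
ee_rot: [0.989, 0.146, -0.0, -0.0]
ft_force: [-0.8, -0.1, 0.2]
grip_width: -0.002
t 4.08 pos [ 0.4757 -0.1453  0.1343] units [ 0.036 -0.009  0.158] axis [-1.e-03  2.e-04 -1.e+00] F [-0.8 -0.1  0.2] grip -0.002
```

View pics/s1.png

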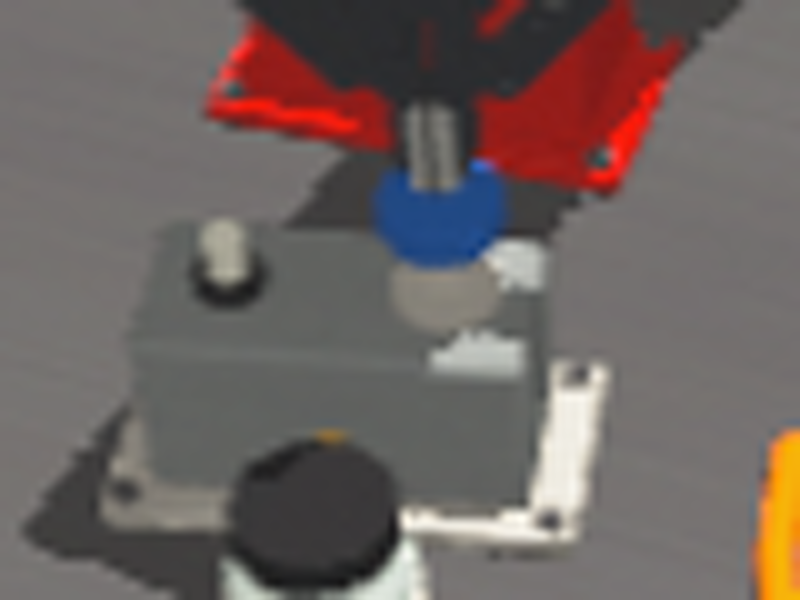

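The first stroke worked. The cap is up, and the pin at (225,250) stands higher than before. On to the next stroke.

```bash
python3 -m pendant '[[0,0,0.2,0,1],[0,0,0.4,0,1],[0,0,0.6,0,1],[0,0,0.71,0,1],[0,0,0.71,0,1]]';python3 -m pendant '[[0,0,0.01,0,1],[0,0,0.01,0,1]]'; python3 -m pendant '[[0,0,-0.35,0,1],[0,0,-0.72,0,1],[0,0,-0.72,0,1],[0,0,-0.72,0,1],[0,0,-0.72,0,1]]'; python3 - <<'E'
from h import *
shift([.477,-.1445,.128])
p,d=camera('scene')
cv2.imwrite('pics/s2.png',cv2.resize(p[140:200,180:260],(800,600),interpolation=cv2.INTER_CUBIC)[:,:,::-1])
E
```

```text
clock: 4.75
position: [0.4764, -0.1454, 0.108]
ee_rot: [0.989, 0.146, -0.0, 0.0]
ft_force: [-10.8, 1.5, 27.4]
grip_width: 0.001
clock: 5.0
position: [0.4765, -0.1455, 0.1079]
ee_rot: [0.989, 0.146, -0.0, 0.001]
ft_force: [-12.0, 2.7, 31.4]
grip_width: -0.002
clock: 5.62
position: [0.4758, -0.1453, 0.1341]
ee_rot: [0.989, 0.146, -0.001, -0.0]
ft_force: [0.9, 0.2, -0.7]
grip_width: -0.004
t 5.62 pos [ 0.4758 -0.1453  0.1341] units [ 0.035 -0.009  0.152] axis [-1.2e-03  4.0e-04 -1.0e+00] F [ 0.9  0.2 -0.7] grip -0.004
```

View pics/s2.png

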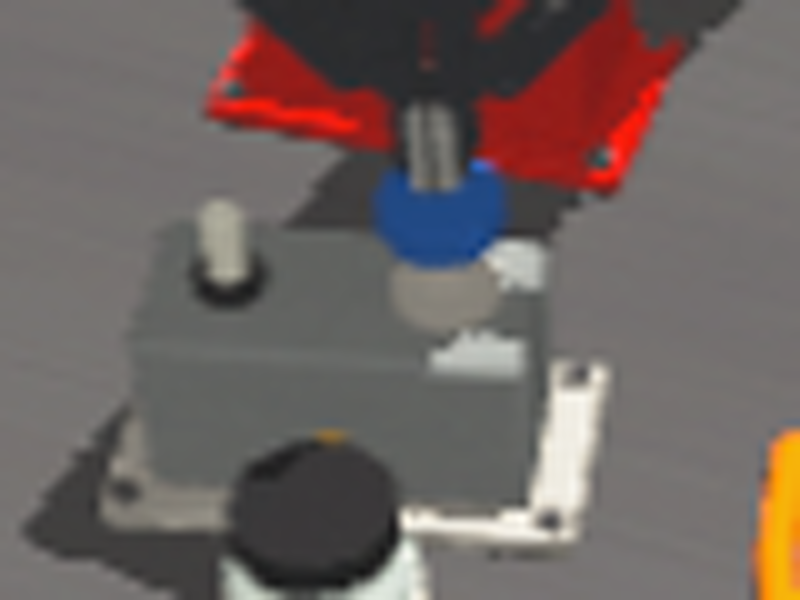

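The pin's top moved from about (225,222) to (220,203), so that was one notch. I'll repeat the stroke.

```bash
python3 -m pendant '[[0,0,0.2,0,1],[0,0,0.4,0,1],[0,0,0.6,0,1],[0,0,0.71,0,1],[0,0,0.71,0,1]]'; python3 -m pendant '[[0,0,-0.35,0,1],[0,0,-0.71,0,1],[0,0,-0.71,0,1],[0,0,-0.71,0,1],[0,0,-0.71,0,1]]'; python3 -m pendant '[[0,0,0.2,0,1],[0,0,0.4,0,1],[0,0,0.6,0,1],[0,0,0.71,0,1],[0,0,0.71,0,1]]'; python3 -m pendant '[[0,0,-0.35,0,1],[0,0,-0.71,0,1],[0,0,-0.71,0,1],[0,0,-0.71,0,1],[0,0,-0.71,0,1]]'; python3 - <<'E'
from h import *
shift([.477,-.1445,.128])
p,d=camera('scene')
cv2.imwrite('pics/s3.png',cv2.resize(p[140:200,180:260],(800,600),interpolation=cv2.INTER_CUBIC)[:,:,::-1])
E
```

```text
clock: 6.3
position: [0.4767, -0.1455, 0.108]
ee_rot: [0.989, 0.146, 0.0, 0.001]
ft_force: [-8.9, 1.8, 24.9]
grip_width: 0.0
clock: 6.92
position: [0.4758, -0.1452, 0.1341]
ee_rot: [0.989, 0.146, -0.001, -0.0]
ft_force: [-0.1, 0.3, 0.4]
grip_width: 0.0
clock: 7.55
position: [0.4766, -0.1455, 0.108]
ee_rot: [0.989, 0.146, 0.0, 0.001]
ft_force: [-9.3, 1.8, 25.3]
grip_width: -0.003
clock: 8.18
position: [0.4758, -0.1453, 0.1341]
ee_rot: [0.989, 0.146, -0.001, -0.0]
ft_force: [0.0, -0.3, -0.3]
grip_width: 0.003
t 8.18 pos [ 0.4758 -0.1453  0.1341] units [ 0.036 -0.009  0.153] axis [-1.2e-03  4.0e-04 -1.0e+00] F [ 0.  -0.3 -0.3] grip 0.003
```

View pics/s3.png

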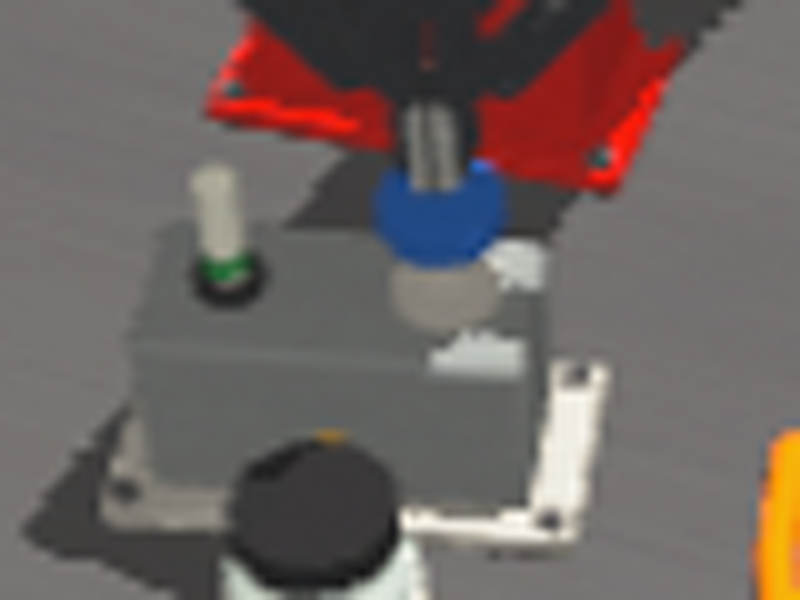

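The pin's top is now at (213,172) and the green band shows at (226,268). One more stroke will confirm it's at the end (extra strokes do nothing), then I'll rise clear.

```bash
python3 -m pendant '[[0,0,0.2,0,1],[0,0,0.4,0,1],[0,0,0.6,0,1],[0,0,0.71,0,1],[0,0,0.71,0,1]]'; python3 -m pendant '[[0,0,-0.35,0,1],[0,0,-0.71,0,1],[0,0,-0.71,0,1],[0,0,-0.71,0,1],[0,0,-0.71,0,1]]'; python3 -m pendant '[[0,0,-0.8,0,1],[0,0,-1.6,0,1],[0,0,-2.2,0,1],[0,0,-2.5,0,1],[0,0,-2.5,0,1]]'; python3 -m pendant '[[-0.9,0.7,0,0,1],[-1.8,1.4,0,0,1],[-2.7,2.1,0,0,1],[-3.6,2.8,0,0,1],[-3.6,2.8,0,0,1]]';python3 -m pendant '[[0,0,0,0,1],[0,0,0,0,1],[0,0,0,0,1]]'; python3 - <<'E'
from h import *
shift([.477,-.1445,.128])
p,d=camera('scene');t,dt=camera('top')
cv2.imwrite('pics/s4.png',cv2.resize(p[140:200,180:260],(800,600),interpolation=cv2.INTER_CUBIC)[:,:,::-1])
cv2.imwrite('pics/s4full.png',p[:,:,::-1])
P=cloud('scene',d); i=proj('scene',[.4959,-.2191,.128]); print(i)
u,v=i.astype(int); q=P[v-8:v+20,u-8:u+8].reshape(-1,3); q=q[(np.abs(q[:,0]-.496)<.02)&(np.abs(q[:,1]+.219)<.02)]; print('pin max z',np.sort(q[:,2])[-6:])
q=P[150:172,210:238].reshape(-1,3); q=q[np.hypot(q[:,0]-.477,q[:,1]+.1445)<.025]; print('cap z',np.percentile(q[:,2],[50,75,90]))
E
```

```text
clock: 8.85
position: [0.4766, -0.1455, 0.108]
ee_rot: [0.989, 0.146, 0.0, 0.001]
ft_force: [-8.5, 2.3, 24.6]
grip_width: 0.002
clock: 9.48
position: [0.4758, -0.1452, 0.1341]
ee_rot: [0.989, 0.146, -0.001, -0.0]
ft_force: [0.2, -0.3, -0.6]
grip_width: 0.001
clock: 10.1
position: [0.4764, -0.1454, 0.2348]
ee_rot: [0.989, 0.146, 0.0, 0.0]
ft_force: [-0.4, 0.1, -0.2]
grip_width: 0.001
clock: 10.72
position: [0.3679, -0.2967, 0.2334]
ee_rot: [0.99, 0.143, -0.001, -0.001]
ft_force: [-0.4, 1.0, 0.1]
grip_width: 0.0
clock: 11.1
position: [0.3712, -0.2934, 0.2348]
ee_rot: [0.989, 0.147, -0.0, -0.0]
ft_force: [0.5, 0.6, 0.6]
grip_width: 0.001
t 11.1 pos [ 0.3712 -0.2934  0.2348] units [ 3.611 -2.795  2.669] axis [-0.e+00  2.e-04 -1.e+00] F [0.5 0.6 0.6] grip 0.001
[200.72002026 156.78666354]
pin max z [0.12856782 0.128853   0.12892012 0.12899371 0.12922918 0.12945805]
cap z [0.12215807 0.12751233 0.12927714]
```

View pics/s4.png

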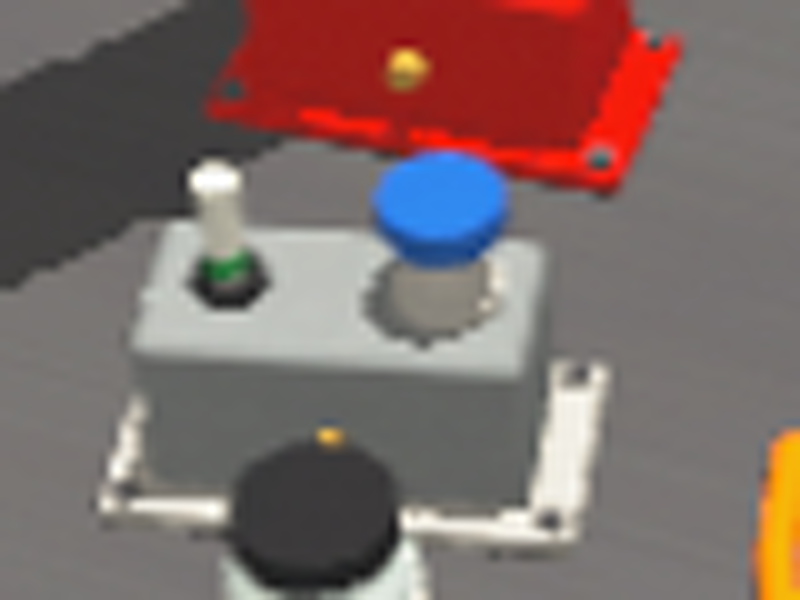

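View pics/s4full.png

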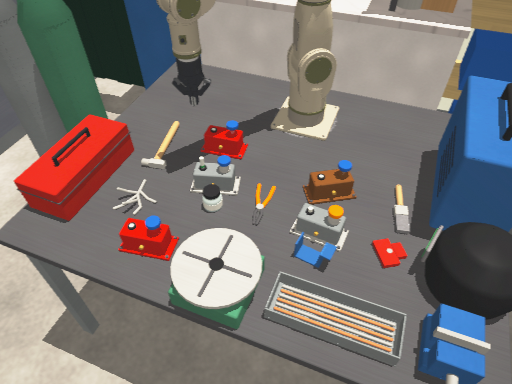

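The pin is fully out: its top at crop (213,172) didn't change with the extra stroke, depth puts it at z ≈ 0.129, and the green band shows. The cap at (440,200) is up, the arm is clear, and everything else looks unmoved.

```bash
python3 -c "
from workcell import hand_in
print(hand_in())"
```

```text
the job is handed in; nothing more can be done
None
```

I pressed the blue cap of the grey pump with closed fingertips for five full strokes, letting it come all the way up each time. The fifth was a check stroke and didn't move the pin any further. I then moved the arm clear and handed the job in at about 11 s. The hand-in gave no verdict.

- **Pin:** its top is at z ≈ 0.129 m, against 0.128 m for fully out, and the green band is showing.
- **Cap:** it is up, at about 0.128 m by depth.
- **Forces:** each stroke reached the bottom stop at z = 0.108 m. The highest wrist reading was about 35 N vertical with 13 N sideways, taken at the end of moves.
- **Surroundings:** by eye in the final picture, the orange pump and the other items look unmoved; I did not measure them.

The two cameras disagreed by about 5 mm in x on the cap's position. I aimed between them, and the presses went straight down.

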